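# Fit the tube head to the bench mixer

### The job

Lift the tube head out of its blue stand by its bar grip and fit it on the bench mixer: turn it until its flat-sided tang matches the slot in the drive hub and thread it gently through until the disc sits fully home, flat on the hub; never force or wrench it, and press with no more than about 10 N so that the hub's spring is not crushed. Leave it there, released, and do not disturb the other things on the bench.

Things in the scene. Friction and masses are not known exactly. Their poses are not given: they have to be found in the camera images.
- head: grey tube head: disc 90 mm wide, 8 mm thick, with an upright bar grip on top (40 mm long along its x, 12 mm thick along y, 8 to 48 mm above the origin). Below it a steel tang. Origin: centre of the disc's underside, which is the seat face; z up. 0.2 to 0.33 kg. A half turn about z leaves bar and tang the same. Starts hanging in the stand
- tang_end (a point): centre of the lower end of the head's flat-sided tang, 30 mm below the head's origin. The tang is 20 mm along the head's x, 12 mm along its y and 30 mm long, its last 3 mm stepped in to 18 x 10 mm. Axes are the head's
- stand: blue storage block 100 x 100 mm, 50 mm tall, with a round 30 mm hole in its middle in which the tang hangs loosely, the disc resting on the block. Origin under its centre. Fixed
- neck (a joint): how far the hub is pressed down on its spring, m: 0 at rest, stop at 0.008; the spring is preloaded with about 1 N and takes 2 N more per mm
- mixer: white bench mixer, fixed, 213 mm (x) by 150 mm (y), housing 85 mm tall; front with blue knob faces its -x. Origin at the bottom, z up. Its round aluminium drive hub stands on top. A brake holds the hub against turning up to 0.2 N m; the hub gives downwards on a spring
- mixer_socket (a point): centre of the upper face of the hub (54 mm wide, face 125 mm above the table). Axes: the housing's, NOT the slot's. An upright rectangular slot 22 x 14 mm, 36 mm deep, takes the tang (1 mm play each side). Its long side stands up to 0.95 rad either way from the housing's x axis: this angle is not measured, it must be seen or felt for
- reagent: amber glass bottle with black cap, 48 mm wide, 85 mm tall, origin at the centre of its foot; bystander
- vial_a: glass vial with white cap, 24 mm wide, 55 mm tall, origin at its foot; bystander
- vial_b: second, equal glass vial; bystander
- tape: orange tape roll lying flat, 60 mm wide, 19 mm tall, origin under its centre; bystander
- tube_rack: blue tube rack 200 x 90 mm, 62 mm tall with its tubes, origin under its centre; bystander
- tip_box: blue pipette tip box 120 x 85 mm, 66 mm tall, origin under its centre; bystander
There are look-alikes about, which are no part of the job. What is meant by the head is not pink or red, and is the larger of those in its own colour.

How it is judged:
By the outcome, as a careful person would: the job done as asked, in the order asked, and still so for the second after the job is handed in, with the robot touching nothing.
It also fails if it takes over 64 s, if anything falls off the work surface, if the arm or the gripper's body presses on something with over 40 N, if the wrist force passes 120 N, or if a joint passes its speed limit or range.

### The arm

A 6-joint arm with a two-finger parallel gripper is mounted at the origin on the work surface. World frame = base frame: x ahead of the robot, y to its left, z up, the work surface at z = 0. Lengths are in m, angles in degrees, forces in N, time in s.
With the tool pointing down it reaches from about 0.3 to 0.75 m from the base axis. Payload 8.5 kg.
Tool frame: the origin (TCP) lies at the very end of the fingers, on their centre line; the grasp point (between the pads) lies 19 mm behind it (env.hold_point_z is the distance from the TCP to the grasp point, in m); z points along the fingers, y is the line along which they close (so a half turn about z gives the same grasp; the last joint's range is limited). The gripper opens to 85 mm and grips with 20 to 120 N. Pads are 22 mm wide; open, the fingers measure 114 mm over their backs; the gripper's body (76 mm by 85 mm) begins 54 mm behind the grasp point. The pads swing forward as they close: fully open they stand 13 mm farther back than shut.
Start: joints at [-88.425, 21.807, 74.336, -0, 83.858, -12.336], TCP at [0.132, -0.534, 0.231] pointing down, gripper open.
Joint ranges: [-178.18, 178.18], [-50.72, 133.34], [12.68, 142.11], [-81.47, 261.47], [9.98, 163.14], [-165.26, 165.26]. Speed limits (degrees/s): [136.94, 136.94, 180, 180, 180, 180].

### API

Orientations are given as a 3x3 rotation matrix whose columns are the frame's x, y, z axes.
In Python, from rig import env, optics gives the robot as it stands.
- The arm moves only by the shell command python3 -m jog 'ROWS' [OPENING] [FORCE]. ROWS is JSON, a list of rows, each an object with "linear": the shift along the tool's x, y, z in units of 40 mm (1.0 is 40 mm), a list of three; "roll": the turn about the tool's z in units of 5 degrees (1.0 is 5 degrees). A call has 1 to 12 rows; each row shifts and turns the commanded pose from where the row before left it, along the tool's axes as they then stand; what a row does not reach is not made up. A row lasts 1/12 s, in which the tool goes at most 41.7 mm and 7.16 degrees, less where a joint would pass 70% of its speed; a pose out of reach is approached as far as the arm can. A call is refused whole if a number of a shift passes 1 or a number of a turn 1, either way. A call with a gripper value outside its range is refused whole. OPENING is the opening, from -1 (shut) to 1 (fully open), set as the call begins (- or left out, the last holds). The fingers move at their own pace and stop on an object; FORCE is the grip in N (left out, the last holds). Time passes only in rows, so rows that do not move let the fingers close. It gives the time, the measured TCP pose, the force, the opening and the grip force at its end, in the units of the state.
- env.observe(): the state, without advancing time (a new reading comes with each control period).
- optics.get_image(name): name is "scene" or "top" or "wrist"; returns the picture (480x640x3 uint8, red, green, blue); there is no depth.
- optics.calibration(name): a dict with "fov_y" (degrees; the focal length in pixels is half the picture's height over the tangent of half this angle, whatever the lens; pixels are square), "cx", "cy" (the principal point, pixels), "D" ([k1, k2, p1, p2, k3] as OpenCV has them; the pictures are not rectified), "T" (4x4, takes a point from camera to world coordinates). Camera axes: x right, y down, z forward; pixel columns grow to the right and rows downward; lengths in m; the calibration is good to about 2 mm. A picture is of the moment at which its call begins: read the wrist's pose just before it. calibration takes no time and is no camera call; for the wrist camera it gives the pose at the moment of the call.
- env.close_job(): hands the job in; it is judged then, once.
The state is a dict: "time_s": time; "q": joint angles; "qvel": joint speeds; "joint_efforts": joint torques, N m; "position": TCP position; "tool_rot": TCP orientation; "ft_force": force on the tool from outside, world axes, zero at the start; "wrist_torque": the same for the moment, N m; "grip_width": finger opening in m; "gripper_force": force on a finger pad.
Only numpy, scipy, OpenCV 4.12 (cv2) and the standard library are available. Lean on these libraries where they do the work, as an engineer would, in place of code of your own. Each camera call takes 0.05 s, during which the arm holds its last target. There are 200 camera calls.

## Working session

There is one attempt and no reset: what is moved stays moved. The work goes in short steps, Python scripts to look and compute and a shell command to move; the robot and the scene stay as the last step left them, time stands still between calls to the robot, and variables do not carry over. Pictures are saved under pics/ and viewed, at most 10 in all, crops included, and the job is handed in when it is done.

```bash
mkdir -p pics; cat > h.py <<'E'
import numpy as np, cv2
from rig import env, optics
def K(c):
    f=240/np.tan(np.radians(c['fov_y'])/2); return np.array([[f,0,c['cx']],[0,f,c['cy']],[0,0,1.]])
def plane(c,uv,z):
    uv=np.array(uv,float).reshape(-1,1,2); T=np.array(c['T'])
    n=cv2.undistortPoints(uv,K(c),np.array(c['D'],float)).reshape(-1,2)
    d=np.c_[n,np.ones(len(n))]@T[:3,:3].T; o=T[:3,3]
    return o+d*((z-o[2])/d[:,2])[:,None]
def save(n,im): cv2.imwrite('pics/'+n+'.png',cv2.cvtColor(im,cv2.COLOR_RGB2BGR))
E
python3 - <<'E'
from h import *
s=env.observe(); print(s['time_s'],s['position'],np.round(s['tool_rot'],3),s['ft_force'],s['grip_width'])
for n in('scene','top'):
    im=optics.get_image(n); save(n,im); np.save(n,im)
    c=optics.calibration(n); print(n,c['fov_y'],c['cx'],c['cy'],c['D'],np.round(c['T'],3).tolist())
E
```

```text
0.0 [ 0.13222669 -0.53357545  0.23070089] [[ 0.971  0.24  -0.   ]
 [ 0.24  -0.971  0.001]
 [ 0.    -0.001 -1.   ]] [ 0.50061171  0.9976455  -0.99199046] 0.0856515274309641
scene 43.40537461170228 318.6866493717232 247.27564218728588 [-0.08842026  0.          0.          0.          0.        ] [[0.271, 0.554, -0.787, 1.604], [0.962, -0.169, 0.213, -0.282], [-0.015, -0.815, -0.579, 0.819], [0.0, 0.0, 0.0, 1.0]]
top 50.67626049386658 317.8325099992843 240.31809732515094 [-0.04848814  0.          0.          0.          0.        ] [[0.106, -0.971, 0.215, 0.383], [-0.994, -0.103, 0.023, -0.014], [-0.0, -0.216, -0.976, 1.174], [0.0, 0.0, 0.0, 1.0]]
```

View pics/top.png

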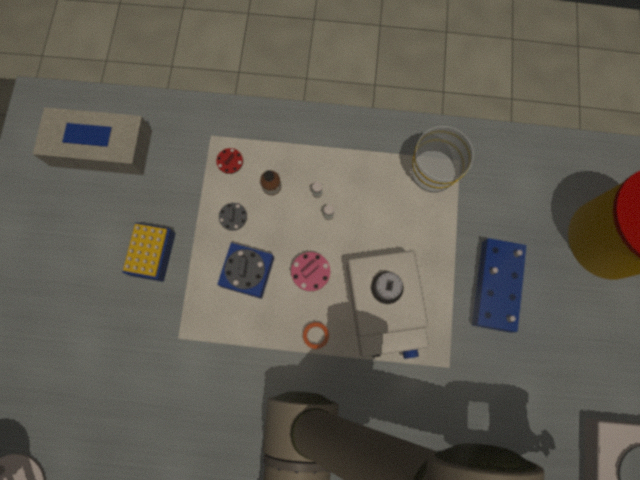

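View pics/scene.png

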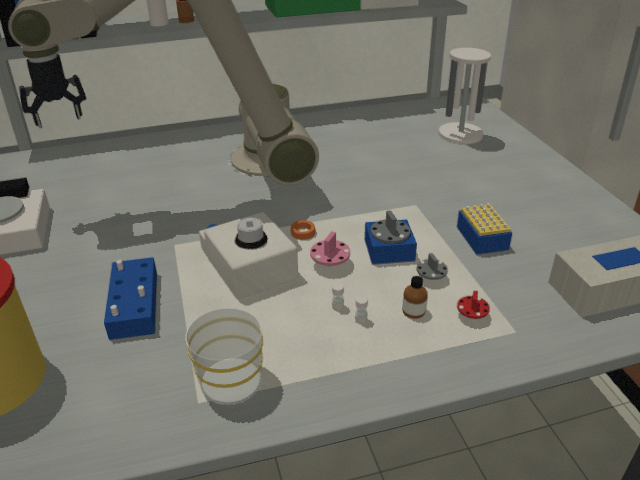

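Top view candidates: the grey disc on the blue block at (245,267), small grey disc at (233,216), pink at (311,270) and red at (229,160). The first is meant: grey, the larger of the two greys, and in the stand. The mixer hub is at (388,287). I'll confirm with one crop.

```bash
python3 - <<'E'
from h import *
im=np.load('top.npy')
a=cv2.resize(im[230:310,205:285],(400,400),interpolation=cv2.INTER_CUBIC)
b=cv2.resize(im[262:312,363:413],(400,400),interpolation=cv2.INTER_CUBIC)
save('crop',np.hstack([a,b]))
c=optics.calibration('top')
print(plane(c,[(245,267)],.058),plane(c,[(245,266)],.098),plane(c,[(388,287)],.125))
# mixer roof corners
print(plane(c,[(345,254),(414,250),(427,330)],.085))
s=env.observe();print(s['time_s'])
hsv=cv2.cvtColor(im,cv2.COLOR_RGB2HSV)
m=cv2.inRange(hsv,(105,100,40),(125,255,255)); m[:, :210]=0;m[:,285:]=0;m[:230]=0;m[310:]=0
p=cv2.findNonZero(m); r=cv2.minAreaRect(p);print(r)
E
```

```text
[[0.55071353 0.16770271 0.058     ]] [[0.54685771 0.16148985 0.098     ]] [[ 0.53037119 -0.14463128  0.125     ]]
[[ 0.59840965 -0.05039933  0.085     ]
 [ 0.62329603 -0.20021927  0.085     ]
 [ 0.45308646 -0.23937324  0.085     ]]
0.1
((245.26414489746094, 269.5754699707031), (44.50481414794922, 43.81801223754883), 15.945395469665527)
```

View pics/crop.png

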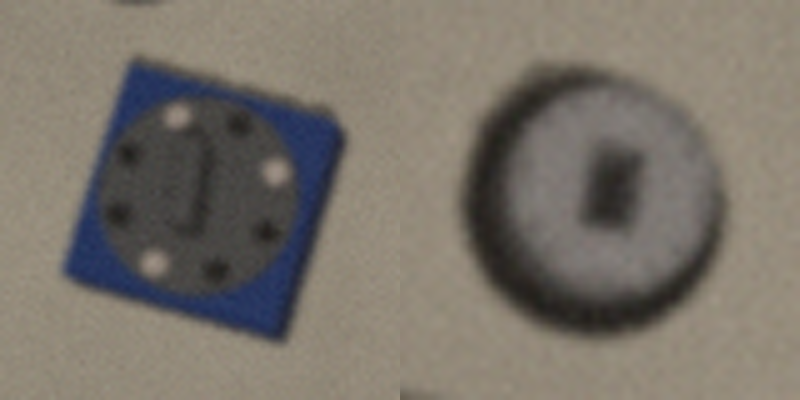

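Confirmed: larger grey head in the blue stand (left, bar leaning about 10° off the picture's vertical); the hub (right) shows its slot at crop (612,187). I'll work out the angles and the move to look at the hub from close by.

```bash
python3 - <<'E'
from h import *
c=optics.calibration('top')
L=lambda x,y:(205+x/5-.4,230+y/5-.4); R=lambda x,y:(363+(x-400)/8-.4,262+y/8-.4)
head=plane(c,[L(198,197)],.058)[0]
b=plane(c,[L(204,138),L(187,232)],.098); hub=plane(c,[R(613,190)],.125)[0]
s=plane(c,[R(620,148),R(605,226)],.125)
ang=lambda p:np.degrees(np.arctan2(*(p[0]-p[1])[1::-1]))
mx=plane(c,[(345,254),(414,250)],.085)
print(head,b.mean(0),ang(b),hub,s.mean(0),ang(s))
cw=optics.calibration('wrist');o=env.observe()
Rt=np.array(o['tool_rot']);T=np.array(cw['T'])
print(cw['fov_y'],'cam in tool',Rt.T@(T[:3,3]-o['position']),np.round(Rt.T@T[:3,:3],3))
tgt=np.r_[hub[:2],.26]; print('tool delta/40mm',Rt.T@(tgt-o['position'])/.04)
E
```

```text
[0.54604775 0.16886521 0.058     ] [0.54534263 0.16409793 0.098     ] -2.33896396225682 [ 0.53407855 -0.14690438  0.125     ] [ 0.53486822 -0.14671762  0.125     ] -6.380640805805835
69.42661865484997 cam in tool [ 0.06903526  0.00021581 -0.14213076] [[ 0.001 -0.963 -0.271]
 [ 1.     0.001  0.   ]
 [ 0.    -0.271  0.963]]
tool delta/40mm [12.07595664 -6.96966428 -0.71799198]
```

```bash
R='{"linear":[0.67,-0.387,-0.04],"roll":0}'; python3 -m jog '[{"linear":[0.67,-0.387,-0.04],"roll":0},{"linear":[0.67,-0.387,-0.04],"roll":0},{"linear":[0.67,-0.387,-0.04],"roll":0},{"linear":[0.67,-0.387,-0.04],"roll":0},{"linear":[0.67,-0.387,-0.04],"roll":0},{"linear":[0.67,-0.387,-0.04],"roll":0},{"linear":[0.67,-0.387,-0.04],"roll":0},{"linear":[0.67,-0.387,-0.04],"roll":0},{"linear":[0.67,-0.387,-0.04],"roll":0}]'
python3 -m jog '[{"linear":[0.67,-0.387,-0.04],"roll":0},{"linear":[0.67,-0.387,-0.04],"roll":0},{"linear":[0.67,-0.387,-0.04],"roll":0},{"linear":[0.67,-0.387,-0.04],"roll":0},{"linear":[0.67,-0.387,-0.04],"roll":0},{"linear":[0.67,-0.387,-0.04],"roll":0},{"linear":[0.67,-0.387,-0.04],"roll":0},{"linear":[0.67,-0.387,-0.04],"roll":0},{"linear":[0.67,-0.387,-0.04],"roll":0},{"linear":[0,0,0],"roll":0},{"linear":[0,0,0],"roll":0}]'
python3 - <<'E'
from h import *
c=optics.calibration('wrist'); im=optics.get_image('wrist'); np.save('w1',im); np.save('w1T',c['T']); save('w1',im)
E
```

```text
time_s: 0.85
position: [0.3337, -0.3393, 0.2456]
tool_rot: [[0.971, 0.24, -0.0], [0.24, -0.971, 0.0], [-0.0, -0.001, -1.0]]
ft_force: [0.2, -0.3, 0.3]
grip_width: 0.0853
gripper_force: 0.0
time_s: 1.77
position: [0.534, -0.1463, 0.2595]
tool_rot: [[0.97, 0.243, -0.001], [0.243, -0.97, 0.0], [-0.001, -0.001, -1.0]]
ft_force: [0.3, -0.8, -0.9]
grip_width: 0.0854
gripper_force: 0.0
```

View pics/w1.png

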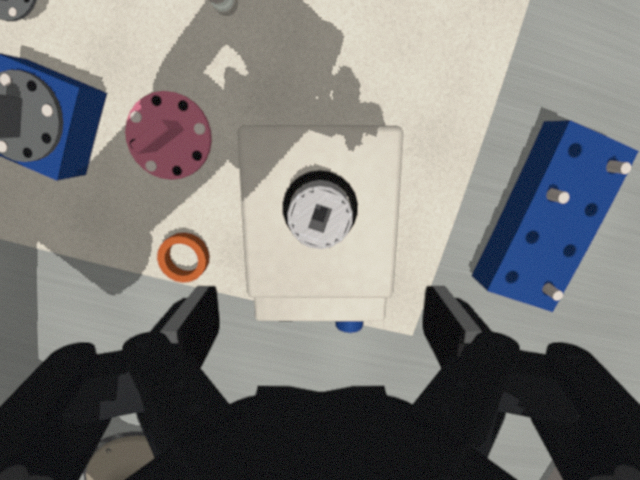

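The wrist view shows the hub at (320,215) with its slot at about (321,217). Next I measure the face circle and the slot rectangle.

```bash
python3 - <<'E'
from h import *
im=np.load('w1.npy'); c=optics.calibration('wrist'); c=dict(c,T=np.load('w1T.npy'))
x0,y0,w=276,166,90
g=cv2.resize(cv2.cvtColor(im[y0:y0+w,x0:x0+w],cv2.COLOR_RGB2GRAY),None,fx=6,fy=6,interpolation=cv2.INTER_CUBIC)
save('w1c',cv2.cvtColor(g,cv2.COLOR_GRAY2RGB))
px=lambda p:np.array(p)/6+[x0-.417,y0-.417]
d=(g<105).astype(np.uint8)
for k in cv2.findContours(d,cv2.RETR_LIST,cv2.CHAIN_APPROX_NONE)[0]:
    if cv2.contourArea(k)>1500:
        r=cv2.minAreaRect(k); W=plane(c,px(cv2.boxPoints(r)),.125)
        e=[(W[1]-W[0])[:2],(W[2]-W[1])[:2]]; l=[np.linalg.norm(v) for v in e]; v=e[int(np.argmax(l))]
        a=np.degrees(np.arctan2(v[1],v[0]));a=(a+90)%180-90
        # PCA angle on plane points of contour
        print(cv2.contourArea(k),'px c',px(r[0]),W.mean(0)[:2],'size',np.round(l,4),'ang',a)
E
```

```text
12481.0 px c [319.46454093 217.58530916] [ 0.53595372 -0.1451144 ] size [0.0203 0.0126] ang -5.200977280289635
45747.0 px c [319.76108024 196.71189353] [ 0.55249333 -0.1412389 ] size [0.0453 0.059 ] ang -76.62036815455541
```

View pics/w1c.png

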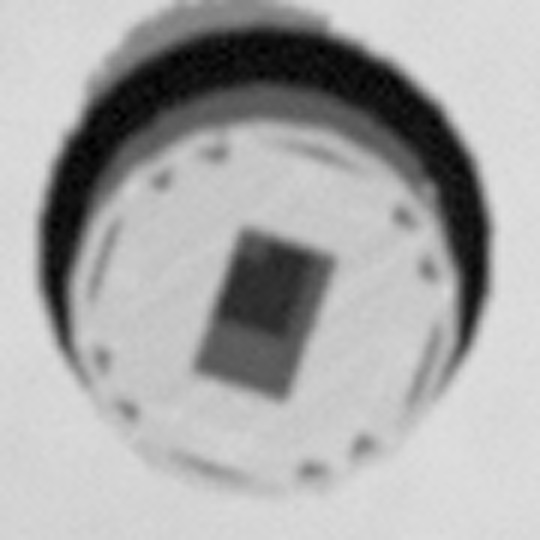

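Slot long side at −5.2° in world, centre about (0.536, −0.145). Over to the head, aligning with its bar.

```bash
python3 -m jog '[{"linear":[0.219,-0.753,0],"roll":0},{"linear":[0.219,-0.753,0],"roll":0},{"linear":[0.219,-0.753,0],"roll":0},{"linear":[0.219,-0.753,0],"roll":0},{"linear":[0.219,-0.753,0],"roll":0},{"linear":[0.219,-0.753,0],"roll":0},{"linear":[0.219,-0.753,0],"roll":0},{"linear":[0.219,-0.753,0],"roll":0},{"linear":[0.219,-0.753,0],"roll":0},{"linear":[0.219,-0.753,0],"roll":0}]'
python3 -m jog '[{"linear":[0,0,0],"roll":0.82},{"linear":[0,0,0],"roll":0.82},{"linear":[0,0,0],"roll":0.82},{"linear":[0,0,0],"roll":0.82},{"linear":[0,0,0],"roll":0},{"linear":[0,0,0],"roll":0}]'
python3 - <<'E'
from h import *
c=optics.calibration('wrist'); im=optics.get_image('wrist'); np.save('w2',im); np.save('w2T',c['T'])
save('w2',im)
E
```

```text
time_s: 2.65
position: [0.5458, 0.1661, 0.2602]
tool_rot: [[0.971, 0.239, -0.0], [0.239, -0.971, -0.0], [-0.0, 0.0, -1.0]]
ft_force: [1.1, -0.4, -0.3]
grip_width: 0.0855
gripper_force: 0.0
time_s: 3.15
position: [0.546, 0.165, 0.2601]
tool_rot: [[0.999, -0.043, -0.0], [-0.043, -0.999, -0.0], [-0.0, 0.0, -1.0]]
ft_force: [0.3, -0.5, -0.5]
grip_width: 0.0855
gripper_force: 0.0
```

View pics/w2.png

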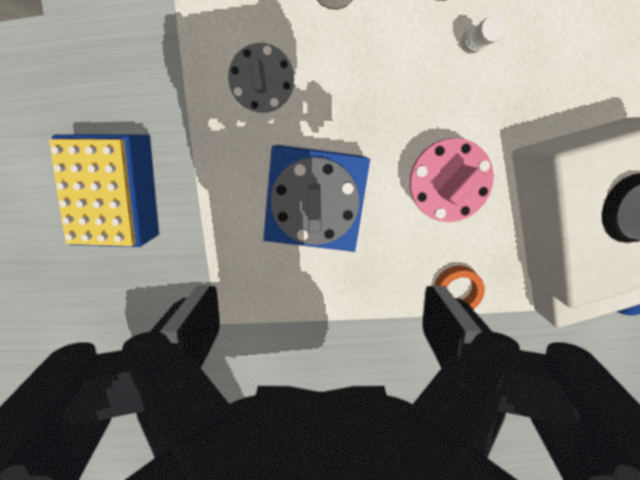

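The wrist view shows the head's disc at (316,201) and its bar at (314,203), nearly upright in the picture. I'll take an enlarged crop and fit the disc.

```bash
python3 - <<'E'
from h import *
im=np.load('w2.npy'); c=dict(optics.calibration('wrist'),T=np.load('w2T.npy'))
x0,y0,w=266,150,100
z=cv2.resize(im[y0:y0+w,x0:x0+w],None,fx=6,fy=6,interpolation=cv2.INTER_CUBIC); save('w2c',z)
hsv=cv2.cvtColor(z,cv2.COLOR_RGB2HSV); m=((hsv[...,1]<90)).astype(np.uint8)
m=cv2.morphologyEx(m,cv2.MORPH_OPEN,np.ones((15,15)))
n,lab=cv2.connectedComponents(m); l=lab[300,370]
k=max(cv2.findContours((lab==l).astype(np.uint8),cv2.RETR_EXTERNAL,cv2.CHAIN_APPROX_NONE)[0],key=cv2.contourArea)
P=plane(c,k.reshape(-1,2)/6+[x0-.417,y0-.417],.058)
(cx,cy),r=cv2.minEnclosingCircle(P[:,:2].astype(np.float32)); print(cx,cy,r, cv2.fitEllipse((P[:,:2]*1e4).astype(np.float32)))
E
```

```text
0.5487837791442871 0.1706646978855133 0.045062556862831116 ((5487.10498046875, 1708.2275390625), (889.1066284179688, 893.70068359375), 85.47418975830078)
```

View pics/w2c.png

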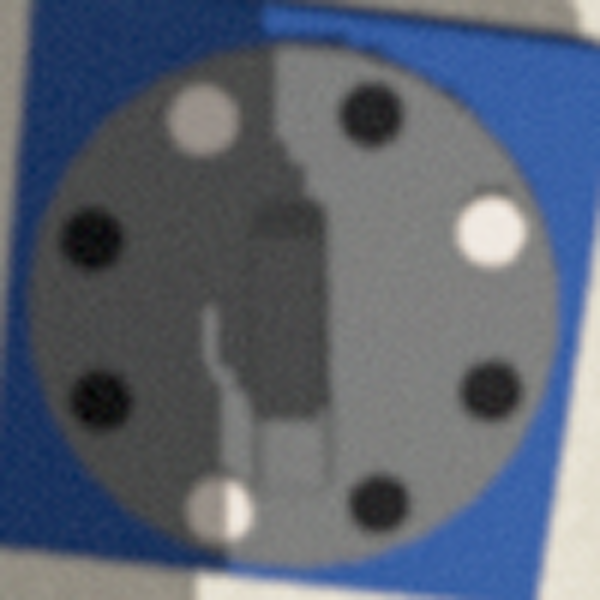

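```bash
python3 -m jog '[{"linear":[0.06,-0.125,0],"roll":-0.29},{"linear":[0,0,0.7],"roll":0},{"linear":[0,0,0.7],"roll":0},{"linear":[0,0,0.7],"roll":0},{"linear":[0,0,0.7],"roll":0},{"linear":[0,0,0.7],"roll":0},{"linear":[0,0,0.5],"roll":0},{"linear":[0,0,0.4],"roll":0},{"linear":[0,0,0.25],"roll":0},{"linear":[0,0,0.2],"roll":0},{"linear":[0,0,0],"roll":0},{"linear":[0,0,0],"roll":0}]'
python3 -m jog '[{"linear":[0,0,0],"roll":0},{"linear":[0,0,0],"roll":0},{"linear":[0,0,0],"roll":0},{"linear":[0,0,0],"roll":0},{"linear":[0,0,0],"roll":0},{"linear":[0,0,0],"roll":0},{"linear":[0,0,0],"roll":0},{"linear":[0,0,0],"roll":0},{"linear":[0,0,0],"roll":0},{"linear":[0,0,0],"roll":0},{"linear":[0,0,0],"roll":0},{"linear":[0,0,0],"roll":0}]' -1 40
```

```text
time_s: 4.2
position: [0.5491, 0.171, 0.0666]
tool_rot: [[1.0, -0.018, 0.001], [-0.018, -1.0, 0.0], [0.001, -0.0, -1.0]]
ft_force: [-0.4, 0.1, 0.6]
grip_width: 0.0854
gripper_force: 0.0
time_s: 5.2
position: [0.5488, 0.171, 0.0663]
tool_rot: [[1.0, -0.018, 0.0], [-0.018, -1.0, 0.0], [0.0, -0.0, -1.0]]
ft_force: [-1.8, 1.3, 4.3]
grip_width: 0.011
gripper_force: 40.1
```

```bash
python3 -m jog '[{"linear":[0,0,-0.2],"roll":0},{"linear":[0,0,-0.4],"roll":0},{"linear":[0,0,-0.6],"roll":0},{"linear":[0,0,-0.6],"roll":0},{"linear":[0,0,-0.6],"roll":0},{"linear":[0,0,-0.6],"roll":0},{"linear":[0,0,-0.6],"roll":0},{"linear":[0,0,-0.4],"roll":0},{"linear":[0,0,0],"roll":0},{"linear":[0,0,0],"roll":0},{"linear":[0,0,0],"roll":0}]'
python3 - <<'E'
from h import *
o=env.observe(); c=optics.calibration('wrist'); im=optics.get_image('wrist'); np.save('w3',im); np.save('w3T',c['T'])
save('w3',im); print(o['position'],o['ft_force'],o['wrist_torque'],o['grip_width'])
E
```

```text
time_s: 6.12
position: [0.548, 0.1708, 0.2244]
tool_rot: [[1.0, -0.018, -0.003], [-0.018, -1.0, -0.0], [-0.003, 0.0, -1.0]]
ft_force: [0.0, -0.1, -3.0]
grip_width: 0.0115
gripper_force: 39.2
[0.54798743 0.17076043 0.22444188] [ 0.02309082 -0.12609106 -3.01448815] [-0.0462271   0.00772592  0.05662464] 0.011532050049284131
```

View pics/w3.png

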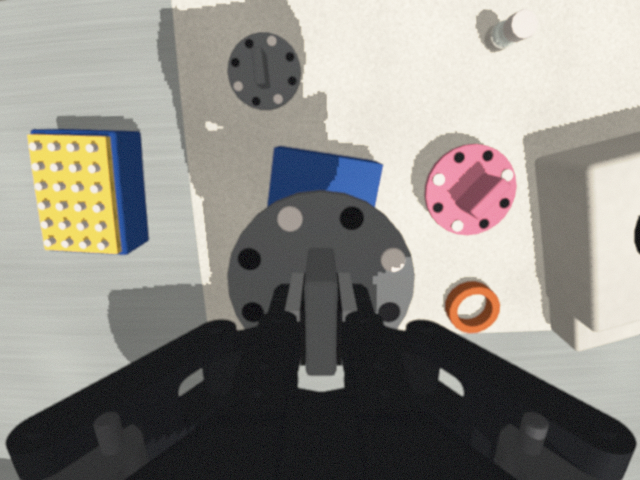

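Lifted and held squarely: disc at (320,275), six dots visible at (289,219), (351,217), (249,259), (393,259), (252,312) and (389,311). Those give the head pose in the tool.

```bash
python3 - <<'E'
from h import *
from scipy.optimize import least_squares as ls
im=np.load('w3.npy'); c=dict(optics.calibration('wrist'),T=np.load('w3T.npy')); o=env.observe()
p=np.array(o['position']); R=np.array(o['tool_rot'])
def fit(c,uv,z,tag):
    P=plane(c,uv,z)[:,:2]; a=np.arctan2(*(P-P.mean(0))[:,::-1].T)
    return P
px=[(289,219),(351,217),(393,259),(389,311),(252,312),(249,259)]
P=plane(c,px,p[2]-.0163+.008)[:,:2]
# dots 45 deg apart: order clockwise from upper left: k=0,1,2,3 ; 6(-2)=252,312 ; 7(-1)=249,259
k=np.array([0,1,2,3,-2,-1])
f=lambda v:(np.c_[v[0]+v[2]*np.cos(v[3]-k*np.pi/4),v[1]+v[2]*np.sin(v[3]-k*np.pi/4)]-P).ravel()
s=ls(f,[*p[:2],.036,np.radians(22.5)]); x=s.x
print('centre',x[:2],'r',x[2],'head ang',np.degrees(x[3])-22.5,'rms',np.sqrt(np.mean(s.fun**2)),'tool ang',np.degrees(np.arctan2(R[1,0],R[0,0])))
off=R.T@np.r_[x[:2]-p[:2],0]; print('centre in tool xy',off)
# hub in tool-of-w1 biases
E
```

```text
centre [0.5474782  0.17054942] r 0.035999584781103926 head ang -0.6744837367749916 rms 0.00024849784469910794 tool ang -1.04314411189164
centre in tool xy [-5.37587055e-04  2.55101718e-04  1.96955769e-06]
```

```bash
python3 -m jog '[{"linear":[-0.0127,0.5,0],"roll":0},{"linear":[-0.0127,0.7,0],"roll":0},{"linear":[-0.0127,0.7,0],"roll":0},{"linear":[-0.0127,0.7,0],"roll":0},{"linear":[-0.0127,0.7,0],"roll":0},{"linear":[-0.0127,0.7,0],"roll":0},{"linear":[-0.0127,0.7,0],"roll":0},{"linear":[-0.0127,0.7,0],"roll":0},{"linear":[-0.0127,0.7,0],"roll":0},{"linear":[-0.0127,0.7,0],"roll":0},{"linear":[-0.0127,0.7,0],"roll":0},{"linear":[-0.0127,0.408,0],"roll":0}]'
python3 -m jog '[{"linear":[0,0,0],"roll":0.5},{"linear":[0,0,0],"roll":0.37},{"linear":[0,0,0.5],"roll":0},{"linear":[0,0,0.3],"roll":0},{"linear":[0,0,0],"roll":0},{"linear":[0,0,0],"roll":0},{"linear":[0,0,0],"roll":0},{"linear":[0,0,0],"roll":0}]'
python3 - <<'E'
from h import *
o=env.observe(); p=np.array(o['position']);R=np.array(o['tool_rot'])
print(o['time_s'],p,np.degrees(np.arctan2(R[1,0],R[0,0])),R[2],o['ft_force'],R.T@(np.array([.5362,-.1453,p[2]])-p)/.04)
E
```

```text
time_s: 7.17
position: [0.5362, -0.1478, 0.2245]
tool_rot: [[1.0, -0.02, -0.003], [-0.02, -1.0, 0.001], [-0.003, -0.001, -1.0]]
ft_force: [-0.6, -0.6, -3.3]
grip_width: 0.0112
gripper_force: 39.5
time_s: 7.83
position: [0.5372, -0.1454, 0.1947]
tool_rot: [[0.996, -0.094, 0.001], [-0.094, -0.996, -0.001], [0.001, 0.0, -1.0]]
ft_force: [-0.2, -0.3, -2.9]
grip_width: 0.0114
gripper_force: 39.5
7.8333 [ 0.53716688 -0.14536408  0.19473695] -5.382213643785707 [ 9.61273884e-04  4.40819750e-04 -9.99999441e-01] [-0.20716204 -0.34106296 -2.87100241] [-2.42157079e-02  6.72274524e-04 -2.29815886e-05]
```

```bash
python3 -m jog '[{"linear":[-0.024,0,0.2],"roll":0},{"linear":[0,0,0.2],"roll":0},{"linear":[0,0,0.05],"roll":0},{"linear":[0,0,0],"roll":0},{"linear":[0,0,0],"roll":0}]'; python3 -m jog '[{"linear":[0,0,0.025],"roll":0},{"linear":[0,0,0.025],"roll":0},{"linear":[0,0,0.025],"roll":0},{"linear":[0,0,0.025],"roll":0},{"linear":[0,0,0],"roll":0},{"linear":[0,0,0],"roll":0}]'
```

```text
time_s: 8.25
position: [0.5359, -0.1451, 0.1759]
tool_rot: [[0.996, -0.094, -0.0], [-0.094, -0.996, 0.0], [-0.0, -0.0, -1.0]]
ft_force: [-0.4, -0.5, -2.6]
grip_width: 0.0114
gripper_force: 39.6
time_s: 8.75
position: [0.5359, -0.1451, 0.1721]
tool_rot: [[0.996, -0.094, -0.0], [-0.094, -0.996, 0.0], [-0.0, -0.0, -1.0]]
ft_force: [-0.1, 0.3, -2.8]
grip_width: 0.0115
gripper_force: 39.6
```

```bash
python3 -m jog '[{"linear":[0,0,0.025],"roll":0},{"linear":[0,0,0.025],"roll":0},{"linear":[0,0,0.025],"roll":0},{"linear":[0,0,0],"roll":0},{"linear":[0,0,0],"roll":0}]'; python3 -m jog '[{"linear":[0,0,0.025],"roll":0},{"linear":[0,0,0],"roll":0},{"linear":[0,0,0],"roll":0}]'
```

```text
time_s: 9.17
position: [0.5359, -0.1451, 0.1691]
tool_rot: [[0.996, -0.094, -0.0], [-0.094, -0.996, 0.0], [-0.0, -0.0, -1.0]]
ft_force: [0.2, -0.7, -3.4]
grip_width: 0.0114
gripper_force: 39.6
time_s: 9.42
position: [0.5359, -0.1451, 0.1681]
tool_rot: [[0.996, -0.094, -0.0], [-0.094, -0.996, 0.0], [-0.0, -0.0, -1.0]]
ft_force: [1.1, 1.0, -2.9]
grip_width: 0.0108
gripper_force: 39.6
```

```bash
python3 -m jog '[{"linear":[0,0,0.025],"roll":0},{"linear":[0,0,0],"roll":0},{"linear":[0,0,0.025],"roll":0},{"linear":[0,0,0],"roll":0},{"linear":[0,0,0],"roll":0}]'; python3 -m jog '[{"linear":[0,0,0.025],"roll":0},{"linear":[0,0,0],"roll":0},{"linear":[0,0,0.025],"roll":0},{"linear":[0,0,0],"roll":0}]'; 
```

```text
time_s: 9.83
position: [0.5359, -0.1452, 0.1661]
tool_rot: [[0.996, -0.094, -0.0], [-0.094, -0.996, 0.0], [-0.0, -0.0, -1.0]]
ft_force: [-0.7, -0.8, -3.0]
grip_width: 0.0118
gripper_force: 39.6
time_s: 10.17
position: [0.5359, -0.1451, 0.1639]
tool_rot: [[0.996, -0.094, -0.0], [-0.094, -0.996, 0.0], [-0.0, -0.0, -1.0]]
ft_force: [-0.6, -0.8, -2.9]
grip_width: 0.0113
gripper_force: 39.6
```

The tang is in the slot with no contact forces, so I carry on down.

```bash
python3 -m jog '[{"linear":[0,0,0.04],"roll":0},{"linear":[0,0,0.04],"roll":0},{"linear":[0,0,0.04],"roll":0},{"linear":[0,0,0.04],"roll":0},{"linear":[0,0,0],"roll":0}]'; python3 -m jog '[{"linear":[0,0,0.04],"roll":0},{"linear":[0,0,0.04],"roll":0},{"linear":[0,0,0.04],"roll":0},{"linear":[0,0,0.04],"roll":0},{"linear":[0,0,0],"roll":0}]';  python3 -m jog '[{"linear":[0,0,0.04],"roll":0},{"linear":[0,0,0.04],"roll":0},{"linear":[0,0,0.04],"roll":0},{"linear":[0,0,0],"roll":0},{"linear":[0,0,0],"roll":0}]'
```

```text
time_s: 10.58
position: [0.5358, -0.1451, 0.1573]
tool_rot: [[0.996, -0.094, -0.001], [-0.094, -0.996, 0.0], [-0.001, -0.0, -1.0]]
ft_force: [-0.6, -1.2, -3.5]
grip_width: 0.0113
gripper_force: 39.6
time_s: 11.0
position: [0.5358, -0.1451, 0.1509]
tool_rot: [[0.996, -0.094, -0.001], [-0.094, -0.996, 0.0], [-0.001, -0.0, -1.0]]
ft_force: [0.4, 0.7, -3.7]
grip_width: 0.0117
gripper_force: 39.6
time_s: 11.42
position: [0.5359, -0.1451, 0.1464]
tool_rot: [[0.996, -0.094, -0.0], [-0.094, -0.996, 0.0], [-0.0, -0.0, -1.0]]
ft_force: [-1.1, -0.4, -2.5]
grip_width: 0.0111
gripper_force: 39.6
```

```bash
python3 -m jog '[{"linear":[0,0,0.03],"roll":0},{"linear":[0,0,0.03],"roll":0},{"linear":[0,0,0.03],"roll":0},{"linear":[0,0,0],"roll":0},{"linear":[0,0,0],"roll":0}]'; python3 -m jog '[{"linear":[0,0,0.015],"roll":0},{"linear":[0,0,0],"roll":0},{"linear":[0,0,0],"roll":0}]';  python3 -m jog '[{"linear":[0,0,0.015],"roll":0},{"linear":[0,0,0],"roll":0},{"linear":[0,0,0],"roll":0}]'
```

```text
time_s: 11.83
position: [0.5359, -0.1451, 0.1428]
tool_rot: [[0.996, -0.094, -0.0], [-0.094, -0.996, 0.0], [-0.0, -0.0, -1.0]]
ft_force: [0.0, -0.7, -2.3]
grip_width: 0.0112
gripper_force: 39.6
time_s: 12.08
position: [0.5359, -0.1452, 0.1423]
tool_rot: [[0.996, -0.094, 0.0], [-0.094, -0.996, -0.0], [0.0, 0.0, -1.0]]
ft_force: [-0.9, 0.9, -2.3]
grip_width: 0.0115
gripper_force: 39.6
time_s: 12.33
position: [0.5359, -0.1452, 0.1417]
tool_rot: [[0.996, -0.094, -0.0], [-0.094, -0.996, 0.0], [-0.0, -0.0, -1.0]]
ft_force: [-0.1, 0.8, -2.9]
grip_width: 0.0116
gripper_force: 39.6
```

```bash
python3 -m jog '[{"linear":[0,0,0.012],"roll":0},{"linear":[0,0,0],"roll":0},{"linear":[0,0,0],"roll":0}]'; python3 -m jog '[{"linear":[0,0,0.012],"roll":0},{"linear":[0,0,0],"roll":0},{"linear":[0,0,0],"roll":0}]';  python3 -m jog '[{"linear":[0,0,0.012],"roll":0},{"linear":[0,0,0],"roll":0},{"linear":[0,0,0],"roll":0}]'
```

```text
time_s: 12.58
position: [0.536, -0.1452, 0.1414]
tool_rot: [[0.996, -0.094, 0.0], [-0.094, -0.996, -0.0], [0.0, 0.0, -1.0]]
ft_force: [0.5, 0.8, -2.3]
grip_width: 0.0119
gripper_force: 39.7
time_s: 12.83
position: [0.536, -0.1452, 0.1409]
tool_rot: [[0.996, -0.094, 0.0], [-0.094, -0.996, -0.0], [0.0, 0.0, -1.0]]
ft_force: [-0.2, 0.4, -2.0]
grip_width: 0.0113
gripper_force: 39.8
time_s: 13.08
position: [0.536, -0.1452, 0.1404]
tool_rot: [[0.996, -0.094, 0.0], [-0.094, -0.996, -0.0], [0.0, 0.0, -1.0]]
ft_force: [0.4, 0.5, -1.1]
grip_width: 0.0114
gripper_force: 39.9
```

Contact is starting; a bit more, to a few newtons.

```bash
python3 -m jog '[{"linear":[0,0,0.012],"roll":0},{"linear":[0,0,0],"roll":0},{"linear":[0,0,0],"roll":0}]'; python3 -m jog '[{"linear":[0,0,0.012],"roll":0},{"linear":[0,0,0],"roll":0},{"linear":[0,0,0],"roll":0}]'
```

```text
time_s: 13.33
position: [0.536, -0.1452, 0.1399]
tool_rot: [[0.996, -0.094, 0.0], [-0.094, -0.996, -0.0], [0.0, 0.0, -1.0]]
ft_force: [-0.6, -0.0, -0.1]
grip_width: 0.0114
gripper_force: 40.1
time_s: 13.58
position: [0.536, -0.1452, 0.1395]
tool_rot: [[0.996, -0.094, 0.0], [-0.094, -0.996, -0.0], [0.0, 0.0, -1.0]]
ft_force: [-0.2, 0.5, 2.2]
grip_width: 0.0113
gripper_force: 40.2
```

```bash
python3 -m jog '[{"linear":[0,0,0],"roll":0},{"linear":[0,0,0],"roll":0},{"linear":[0,0,0],"roll":0},{"linear":[0,0,0],"roll":0},{"linear":[0,0,0],"roll":0},{"linear":[0,0,0],"roll":0},{"linear":[0,0,0],"roll":0},{"linear":[0,0,0],"roll":0}]' 0.3; python3 -m jog '[{"linear":[0,0,-0.2],"roll":0},{"linear":[0,0,-0.5],"roll":0},{"linear":[0,0,-0.6],"roll":0},{"linear":[0,0,-0.7],"roll":0},{"linear":[0,0,-0.7],"roll":0},{"linear":[0,0,-0.6],"roll":0},{"linear":[0,0,-0.4],"roll":0},{"linear":[0,0,0],"roll":0},{"linear":[0,0,0],"roll":0}]'
python3 - <<'E'
from h import *
c=optics.calibration('wrist'); im=optics.get_image('wrist'); s=optics.get_image('scene')
a=cv2.resize(im,(400,300)); b=cv2.resize(s[160:340,180:420],(400,300),interpolation=cv2.INTER_CUBIC); save('fin',np.hstack([a,b]))
np.save('w4',im);np.save('w4T',c['T'])
E
```

```text
time_s: 14.25
position: [0.5359, -0.1452, 0.1393]
tool_rot: [[0.996, -0.094, -0.0], [-0.094, -0.996, 0.0], [-0.0, -0.0, -1.0]]
ft_force: [0.4, -0.5, -0.0]
grip_width: 0.0556
gripper_force: 0.0
time_s: 15.0
position: [0.5359, -0.1451, 0.288]
tool_rot: [[0.996, -0.094, 0.001], [-0.094, -0.996, -0.001], [0.001, 0.001, -1.0]]
ft_force: [-0.1, 0.2, -1.0]
grip_width: 0.0552
gripper_force: 0.0
```

View pics/fin.png

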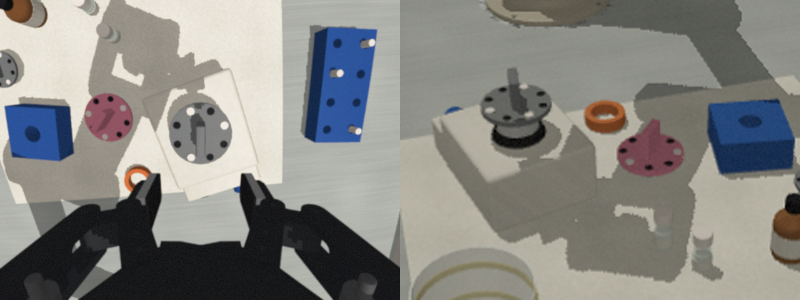

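The final view shows the head seated flat and square on the hub, the stand empty, and the bystanders in place. The final press was about 5 N over 2 mm of spring travel, which is what the spring should give with the disc fully home.

```bash
python3 -c "
from rig import env
print(env.close_job())"
```

```text
the job is handed in; nothing more can be done
None
```

The tube head is fitted on the mixer hub, fully home and released after a press of about 5 N. The job was handed in at about 15 s, and nothing else on the bench looked disturbed in the final pictures.

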